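Close up a split-rim hand-truck wheel

ROBOT

A 6-joint arm with a two-finger parallel gripper is mounted at the origin on the work surface. World frame = base frame: x ahead of the robot, y to its left, z up, the work surface at z = 0. Lengths are in m, angles in rad, forces in N, time in s.
With the tool pointing down it reaches from about 0.375 to 0.925 m from the base axis. Payload 5.7 kg.
Tool frame: the origin (TCP) lies midway between the tips of the shut fingers; the grasp point (between the pads) lies 19 mm behind it; z points along the fingers, x is the direction in which the jaws open and shut, and the axes are right-handed (so a half turn about z gives the same grasp; the last joint's range is limited). The gripper opens to 88 mm and grips with 3 to 60 N. Pads are 20 mm wide; open, the fingers measure 115 mm over their backs; the gripper's body (75 mm by 178 mm) begins 61 mm behind the grasp point.
Start: joints at [1.031, 0.359, 1.51, -0, 1.272, -0.115], TCP at [0.247, 0.547, 0.223] pointing down, gripper open.
Joint ranges: [-2.97, 2.97], [-1.01, 2.36], [0.21, 2.38], [-0.96, 4.11], [0.2, 2.71], [-2.98, 2.98]. Speed limits (rad/s): [2.39, 2.39, 3.14, 3.14, 3.14, 3.14].

INTERFACE

Orientations are given as a unit quaternion [x, y, z, w].
In Python, from bench import move_ptp, servo_line, goto_joints, move_gripper, sleep, inverse_kinematics, capture, PlanningError, close_job, spot_in, silhouettes, current_clock, current_joint_pos, current_qvel, current_joint_torque, current_position, current_orientation, current_force, current_torque, current_finger_gap gives the robot as it stands. Calls block until the motion is done:
- move_ptp(position, orientation): joint-space move of the TCP to a pose.
- servo_line(position, orientation=None, rate=0.15, contact_N=None): straight line of the TCP; orientation=None keeps the orientation; rate is the mean speed in m/s. With contact_N (N) it stops when the force on the tool has changed by that much, and returns True; else False.
- goto_joints(angles): joint-space move.
- move_gripper(opening): finger opening in m; the grip force is fixed at half the most; returns when the fingers have stopped.
- sleep(seconds).
- inverse_kinematics(position, orientation): joint angles nearest the present ones, or None.
- capture(name): name is "side" or "top"; returns a dict with "image" (384x512x3 uint8, blue, green, red), "range_z" (384x512 float32, m along the optical axis (not along the pixel's ray), 0 where there is no reading), "intrinsics" (3x3 intrinsics, pixels), "k1" (the pictures are not rectified: a ray, as slopes to the right and down, at radius r is drawn at 1 + k1 r^2 times it, then the intrinsics apply), "R" (3x3) and "t" (3): a world point X has camera coordinates R X + t. Camera axes: x right, y down, z forward; pixel columns grow to the right and rows downward; lengths in m; the calibration is good to about 2 mm. A picture is of the moment at which its call begins.
A pose or a line that the arm cannot do raises PlanningError and nothing moves.
- close_job(): hands the job in, once; it reports no verdict.
Trained networks look in the newest picture that a camera, given by its name, has taken for a name from the list of things; names that differ only in an ending like _2 or _b are one class to them, and where a whole thing is asked for, a point or a joint stands for the part that bears it (a point fixed in the world has none). Each returns a list of dicts, best first, with "conf" (0 to 1); they miss things now and then, are a little off and sometimes report something else, mostly with a low value. They report only what shows in the picture. A call takes as long as a camera call.
- spot_in(camera, query): "xy" ([column, row] in pixels, amid what is visible of it).
- silhouettes(camera, query): "region" (384x512 bool, what is visible of it) and "xy" ([column, row] in pixels, amid what is visible of it).
Readings, each from a call of its own:
- current_clock(): time.
- current_joint_pos(): joint angles.
- current_qvel(): joint speeds.
- current_joint_torque(): joint torques, N m.
- current_position(): TCP position.
- current_orientation(): TCP orientation.
- current_force(): force on the tool from outside, world axes, zero at the start.
- current_torque(): the same for the moment, N m.
- current_finger_gap(): finger opening in m.
Only numpy, scipy, OpenCV 4.12 (cv2) and the standard library are available. Lean on these libraries where they do the work, as an engineer would, in place of code of your own. Each camera call takes 0.05 s, during which the arm holds its last target.

TASK

Close up the hand-truck wheel in the assembly jig: pick up the loose white rim half, lower it hub tube up over the jig's centre pin, turn it until all five bolts find their holes, then slide it down flush against the other rim half and let go. Turn it with only light pressure on the bolt ends and guide it all the way down; do not ram it or let it drop. Leave the other things on the bench where they are.

Things in the scene. Friction and masses are not known exactly. Their poses are not given: they have to be found in the camera images.
- rim_hub (a point): The loose rim half (white steel, about 0.45 kg), lying hub tube up. This point: on its axis, half-way up the hub tube, 31 mm above its flat underside; z up the tube. The tube rises 62 mm from the underside, is 38 mm across (take it by its upper half) and has an 18 mm bore right through. Flange at the outside: 120 mm across, 27 mm high.
- rim_face (a point): Centre of the loose rim half's flat underside (its mating face), axes as rim_hub. Around the tube is a flat disc 4 mm thick with five 11 mm holes, every 72 degrees on a circle of 38 mm radius; x points at one hole. This face must end on wheel_seat.
- wheel_jig: Fixed plywood jig, 240 x 240 x 18 mm, four corner cleats 48 mm high, holding the black tyre (213 mm across, top 82 mm above the bench, 130 mm opening where the rim half goes in) with the lower rim half inside. Origin on the bench on the wheel's axis, z up. Its yaw is that of the board only.
- wheel_seat (a point): On the wheel's axis, upper flat face of the lower rim half, 50 mm above the bench: the mating face. The lower half sits stiffly in the tyre (does not turn under light pressure) at ANY angle, new each time and NOT given by this or any pose: its bolts must be seen or felt for. Axes as wheel_jig.
- bolt_ends (a point): On the wheel's axis at the height of the bolt ends, 70 mm above the bench. Five brass-coloured bolts, 8 mm thick with chamfered ends, stand 20 mm up from the mating face, every 72 degrees on a circle of 38 mm radius. Unless the holes line up within about 2 degrees the rim half's underside rests at this height. Axes as wheel_jig.
- pin_tip (a point): Top of the jig's fixed steel centre pin, 98 mm above the bench, on the wheel's axis: 16 mm thick, its nose tapering over the top 12 mm to 6 mm. With the rim half home its tip stays inside the hub tube.
- nut_bin: Yellow plastic bin with nuts, 100 x 150 x 50 mm, loose; origin under its centre. Leave alone.
- wrench: Steel wrench, 180 mm long, lying flat, loose; origin under its middle. Leave alone.
- spray_can: Blue and white spray can, 52 mm in diameter, 150 mm tall, standing loose; origin under its centre. Leave alone.
- carton: Small closed cardboard box, 130 x 100 x 70 mm, loose; origin under its centre. Leave alone.

How it is judged:
At the end, for the whole second after the job is handed in: The loose rim half lies flush on the lower rim half with all five bolts through its holes: its underside within 2 mm of the mating face and 3 mm of the wheel's axis, level within 0.03 rad, at rest and released (z of rim_face in the frame of wheel_seat between -0.003 and 0.002 m and horizontal distance between rim_face and wheel_seat below 0.003 m and angle between rim_face's own z axis and vertical below 0.03 rad and linear speed of rim_half below 0.01 m/s and angular speed of rim_half below 0.05 rad/s); the robot touches nothing.
It fails at once if the rim half is rammed or forced on the bolts, pin or wheel (more than 60 N on the wheel and jig) (contact force between wheel_jig and anything else above 60 N).
It fails at once if the rim half is dropped on the wheel (faster than 0.3 m/s within 30 mm of the mating face) (horizontal distance between rim_face and wheel_seat below 0.03 m and z of rim_face in the frame of wheel_seat below 0.03 m and linear speed of rim_half above 0.3 m/s).
It fails at once if the nut bin, wrench, spray can or carton is moved more than 20 mm (distance of any of nut_bin, wrench, spray_can, carton from where it was at the start of the episode above 0.02 m).
It fails at once if the spray can is tipped (angle between spray_can's own z axis and vertical above 0.2 rad).
It also fails if it takes over 69 s, if anything falls off the work surface, if the arm or the gripper's body presses on something with over 40 N, if the wrist force passes 120 N, or if a joint passes its speed limit or range.

## Working session

There is one attempt and no reset: what is moved stays moved. The work goes in short steps, each a Python script; the robot and the scene stay as the last script left them, time stands still between calls to the robot, and variables do not carry over. Pictures are saved under pics/ and viewed, and the job is handed in when it is done.

```bash
mkdir -p pics; ls; cat > h.py <<'E'
import numpy as np, cv2
from bench import *
def ray(c,uv):
    K=c["intrinsics"];k=c["k1"]
    d=np.array([(uv[0]-K[0,2])/K[0,0],(uv[1]-K[1,2])/K[1,1]])
    s=d.copy()
    for _ in range(30): s=d/(1+k*(s@s))
    return s
def world(c,uv,z):
    "intersect ray with plane world z"
    s=ray(c,uv);d=c["R"].T@np.array([s[0],s[1],1.]);o=-c["R"].T@c["t"]
    return o+d*(z-o[2])/d[2]
def proj(c,X):
    p=c["R"]@np.asarray(X,float)+c["t"];s=p[:2]/p[2];s=s*(1+c["k1"]*(s@s))
    K=c["intrinsics"];return np.array([K[0,0]*s[0]+K[0,2],K[1,1]*s[1]+K[1,2]])
def cloud(c,mask=None):
    z=c["range_z"];vs,us=np.nonzero((z>0)&(mask if mask is not None else True))
    out=[]
    K=c["intrinsics"]
    d=np.stack([(us-K[0,2])/K[0,0],(vs-K[1,2])/K[1,1]],1);s=d.copy()
    for _ in range(30): s=d/(1+c["k1"]*(s**2).sum(1,keepdims=True))
    zz=z[vs,us];P=np.stack([s[:,0]*zz,s[:,1]*zz,zz],1)
    return (P-c["t"])@c["R"],us,vs
E
python3 - <<'E'
from h import *
for n in("top","side"):
    c=capture(n);cv2.imwrite(f"pics/{n}0.png",c["image"])
    print(n,c["intrinsics"].round(1).tolist(),c["k1"],(-c["R"].T@c["t"]).round(3),c["R"].round(2).tolist())
    for q in["rim_hub","wheel_jig","nut_bin","wrench","spray_can","carton"]:
        print(q,[(np.round(d["xy"]).tolist(),round(d["conf"],2)) for d in spot_in(n,q)][:3])
print(current_clock(),current_force(),current_finger_gap(),current_orientation())
E
```

```text
pics
top [[460.5, 0.0, 255.4], [0.0, 460.5, 183.7], [0.0, 0.0, 1.0]] -0.13501877663753706 [ 0.519 -0.034  1.524] [[-0.01, -1.0, -0.01], [-1.0, 0.01, -0.06], [0.06, 0.01, -1.0]]
rim_hub [([299.0, 224.0], 0.62)]
wheel_jig [([215.0, 216.0], 0.86)]
nut_bin [([263.0, 131.0], 0.78)]
wrench [([121.0, 189.0], 0.75)]
spray_can [([118.0, 243.0], 0.68), ([393.0, 210.0], 0.51)]
carton [([395.0, 210.0], 0.58)]
side [[377.7, 0.0, 256.8], [0.0, 377.7, 192.8], [0.0, 0.0, 1.0]] -0.1166412872337018 [ 0.196 -0.774  0.908] [[0.87, -0.49, -0.02], [-0.35, -0.6, -0.72], [0.34, 0.64, -0.69]]
rim_hub []
wheel_jig [([214.0, 194.0], 0.85), ([306.0, 193.0], 0.19)]
nut_bin [([306.0, 191.0], 0.75)]
wrench [([203.0, 145.0], 0.43)]
spray_can [([157.0, 142.0], 0.94)]
carton [([321.0, 325.0], 0.89)]
0.7 [-0.10813462 -0.64048006 -0.86199728] 0.08789195157954714 [ 8.40290624e-01  5.42136205e-01 -4.42841780e-05  2.70962496e-05]
```

View pics/top0.png

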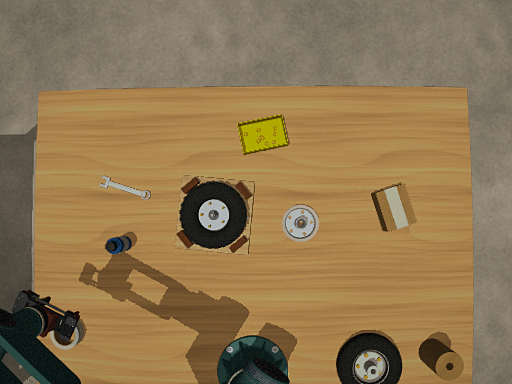

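View pics/side0.png

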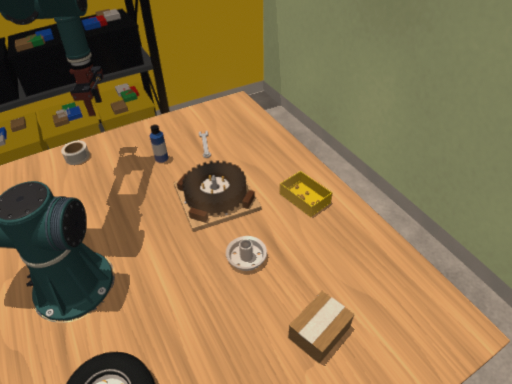

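The top view shows the rim at about (301,222) and the wheel at about (214,214). I'll zoom in on both and measure.

```bash
python3 - <<'E'
from h import *
ims=[];
for i in range(4):
    t=capture("top");ims.append(t["image"].astype(float))
s=capture("side")
T=np.mean(ims,0).astype(np.uint8)
print(np.std(ims,0).mean())
np.savez("top.npz",image=T,**{k:t[k] for k in("range_z","intrinsics","k1","R","t")})
np.savez("side.npz",**s)
def crop(I,u,v,r,S=400): return cv2.resize(I[v-r:v+r,u-r:u+r],(S,S),interpolation=cv2.INTER_CUBIC)
cv2.imwrite("pics/z1.png",np.hstack([crop(T,214,214,20),crop(T,301,222,20)]))
cv2.imwrite("pics/z2.png",np.hstack([crop(s["image"],215,186,24),crop(s["image"],246,252,24)]))
P,us,vs=cloud(t)
for nm,z0,z1,uv in(("tube",.045,.08,(301,222)),("flange",.015,.036,(301,222)),("tyre",.07,.09,(214,214)),("jigmid",.04,.06,(214,214))):
    m=(P[:,2]>z0)&(P[:,2]<z1)&(np.hypot(us-uv[0],vs-uv[1])<40)
    q=P[m];print(nm,m.sum(),q.mean(0).round(4),((q.max(0)+q.min(0))/2).round(4),(q.max(0)-q.min(0)).round(3))
    if m.sum()>10:
        (a,b),r=cv2.minEnclosingCircle((q[:,:2]*1000).astype(np.float32));print(a,b,r)
for q in ("rim_hub","wheel_jig"):
    capture("top")
    for d in silhouettes("top",q)[:1]:
        yy,xx=np.nonzero(d["region"]);print(q,d["conf"],xx.min(),xx.max(),yy.min(),yy.max(),xx.mean(),yy.mean())
E
```

```text
1.4227798892846917
tube 97 [ 0.4877 -0.1581  0.0614] [ 0.4875 -0.1584  0.0589] [0.038 0.038 0.021]
487.67913818359375 -158.50640869140625 19.198932647705078
flange 379 [ 0.4869 -0.1607  0.0243] [ 0.4868 -0.1581  0.0243] [0.117 0.118 0.018]
487.7724609375 -158.66629028320312 60.20032501220703
tyre 2577 [0.5164 0.1215 0.0792] [0.5167 0.1216 0.0799] [0.212 0.213 0.02 ]
516.7293090820312 121.74724578857422 107.23897552490234
jigmid 1121 [0.5181 0.1192 0.0496] [0.5167 0.1196 0.0499] [0.229 0.226 0.02 ]
518.5 119.93379974365234 128.76060485839844
rim_hub 0.82 282 318 205 241 300.4679069767442 222.99813953488373
wheel_jig 0.75 175 254 175 254 214.51206832528777 214.56981062012625
```

```bash
ls pics
```

```text
side0.png
top0.png
z1.png
z2.png
```

View pics/z1.png

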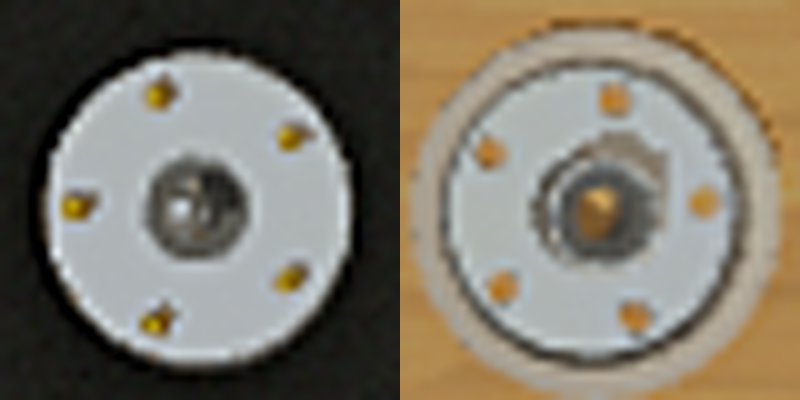

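View pics/z2.png

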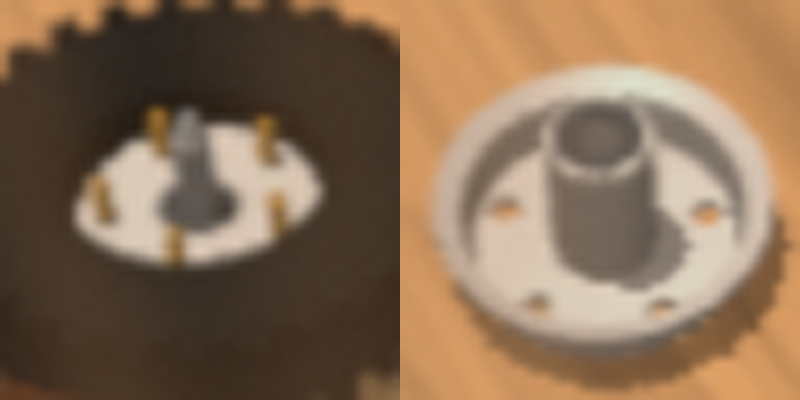

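Bolts and holes are both visible. Next I fit the pentagons.

```bash
cat > fit.py <<'E'
from h import *
from scipy.optimize import least_squares
from scipy import ndimage
def brass(I,ctr,rmin,rmax):
    hsv=cv2.cvtColor(I,cv2.COLOR_BGR2HSV).astype(float)
    v,u=np.mgrid[:I.shape[0],:I.shape[1]];r=np.hypot(u-ctr[0],v-ctr[1])
    w=np.clip(hsv[...,1]-50,0,None)*((r>rmin)&(r<rmax))
    lab,n=ndimage.label(w>25)
    out=[]
    for i in range(1,n+1):
        m=ndimage.binary_dilation(lab==i);ww=w*m
        if (lab==i).sum()<2: continue
        out.append((( ww*u).sum()/ww.sum(),(ww*v).sum()/ww.sum(),ww.sum()))
    out.sort(key=lambda a:-a[2]);return np.array(out)
def pent(c,uv,z):
    W=np.array([world(c,p,z)[:2] for p in uv])
    def f(p,ret=False):
        d=W-p[:2];a=np.arctan2(d[:,1],d[:,0])
        e=(a-p[2]+np.pi/5)%(2*np.pi/5)-np.pi/5
        r=np.hypot(*d.T)
        return np.r_[r-.038,.038*e]
    best=min((least_squares(f,[*W.mean(0),t]) for t in np.linspace(0,1.2,6)),key=lambda s:s.cost)
    x=best.x;return x[:2],np.degrees(x[2])%72,np.sqrt(2*best.cost/5)
E
python3 - <<'E'
from fit import *
t=dict(np.load("top.npz"));s=dict(np.load("side.npz"))
for nm,ctr,zs in(("bolts",(213.7,214),(.064,.07)),("holes",(301,222),(.002,.004))):
    b=brass(t["image"],ctr,7,14);print(nm,b.round(1).tolist())
    for z in zs: print(z,pent(t,b[:5,:2],z))
E
```

```text
bolts [[201.1, 214.4, 934.0], [209.2, 225.8, 838.0], [209.5, 203.1, 815.0], [222.6, 207.5, 752.0], [222.5, 221.6, 747.0]]
0.064 (array([0.51639799, 0.12083065]), np.float64(17.34632808474308), np.float64(0.00024779045141144805))
0.07 (array([0.51641012, 0.12019452]), np.float64(17.3463280590564), np.float64(0.00036773079093334993))
holes [[301.8, 211.5, 651.0], [304.0, 233.3, 607.0], [289.5, 216.9, 585.0], [310.8, 221.8, 531.0], [290.9, 230.1, 506.0]]
0.002 (array([ 0.4872001 , -0.15796872]), np.float64(58.774236799619096), np.float64(0.0004580651409909027))
0.004 (array([ 0.48724222, -0.15780567]), np.float64(58.774236816321725), np.float64(0.0004878084489525061))
```

```bash
cat >> h.py <<'E'
from scipy.spatial.transform import Rotation as Ro
def down(yaw): return (Ro.from_euler('z',yaw)*Ro.from_euler('x',np.pi)).as_quat()
def st(m=""): print(m,round(float(current_clock()),2),np.round(current_position(),4),"F",np.round(current_force(),1),"M",np.round(current_torque(),2),"gap",round(float(current_finger_gap()),4))
E
python3 - <<'E'
from fit import *
Y=-0.313
p=current_position();servo_line([p[0],p[1],.30],rate=.3)
move_ptp([.4875,-.158,.2],down(Y))
move_gripper(.062);st("above")
print(np.round(current_joint_pos(),3))
servo_line([.4875,-.158,.09],rate=.2)
print(servo_line([.4875,-.158,.031],rate=.08,contact_N=5));st("low")
move_gripper(0.0);st("grip")
E
```

```text
above 4.81 [ 0.4875 -0.158   0.2   ] F [0.4 0.2 0. ] M [-0.08  0.07 -0.  ] gap 0.0625
[-0.448  0.257  1.725  0.     1.159 -0.135]
False
low 6.39 [ 0.4878 -0.1582  0.0313] F [ 1.2 -0.9 -0.6] M [-0.01  0.08  0.01] gap 0.0622
grip 6.9 [ 0.4874 -0.158   0.0313] F [-0.1  0.1  4.4] M [ 0.03  0.4  -0.07] gap 0.0375
```

```bash
python3 - <<'E'
from fit import *
Y=-0.313
p=current_position()
servo_line([p[0],p[1],.05],rate=.05);st("lift")
servo_line([p[0],p[1],.21],rate=.2)
move_ptp([.5166,.121,.21],down(Y+np.radians(30.57)));sleep(.3);st("over")
print(np.round(current_joint_pos(),3))
for n in("top","side"):
    c=capture(n);np.savez(n+"1.npz",**c)
s=np.load("side1.npz")["image"];t=np.load("top1.npz")["image"]
c=dict(np.load("side1.npz"));u,v=proj(c,[.5166,.121,.19]).astype(int);print(u,v)
c2=dict(np.load("top1.npz"));u2,v2=proj(c2,[.5166,.121,.19]).astype(int)
f=lambda I,u,v,r:cv2.resize(I[v-r:v+r,u-r:u+r],(400,400),interpolation=cv2.INTER_CUBIC)
cv2.imwrite("pics/o1.png",np.hstack([f(s,u,v,45),f(t,u2,v2,35)]))
E
```

```text
lift 7.43 [ 0.4876 -0.1581  0.0503] F [-0.2  0.1 -3.8] M [-0.09  0.09  0.  ] gap 0.038
over 9.77 [0.5168 0.12   0.21  ] F [ 0.1  0.4 -4.4] M [-0.06  0.04  0.02] gap 0.0376
[ 0.098  0.272  1.676 -0.     1.194 -0.121]
210 153
```

View pics/o1.png

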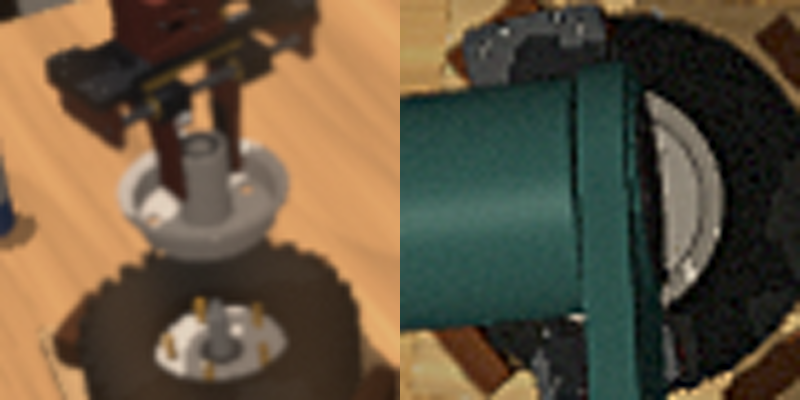

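```bash
python3 - <<'E'
from fit import *
x,y=.5166,.121
print(servo_line([x,y,.135],rate=.1,contact_N=8));st("at pin")
if abs(current_position()[2]-.135)<.003:
    for z in (.12,.108,.104):
        print(z,servo_line([x,y,z],rate=.03,contact_N=8));st()
E
```

```text
False
at pin 10.77 [0.5172 0.1211 0.1355] F [ 0.8 -0.2 -4.4] M [-0.08  0.05 -0.06] gap 0.038
0.12 False
 11.42 [0.5166 0.121  0.1199] F [ 0.1  0.2 -3.4] M [-0.06  0.07 -0.04] gap 0.038
0.108 False
 11.97 [0.5164 0.121  0.1077] F [-0.8  0.9 -4.6] M [0.05 0.17 0.01] gap 0.0377
0.104 False
 12.25 [0.5164 0.121  0.1037] F [-0.8  0.4 -4. ] M [0.08 0.21 0.02] gap 0.0381
```

```bash
python3 - <<'E'
from fit import *
x,y=.5164,.121
r=servo_line([x,y,.094],rate=.02,contact_N=6);print(r);st()
E
```

```text
False
 12.9 [0.5164 0.121  0.0938] F [-0.3  0.5 -4.4] M [0.16 0.27 0.  ] gap 0.038
```

No contact 7 mm below the bolt ends, so all five bolts are in their holes. I'll guide it down to the seat.

```bash
python3 - <<'E'
from fit import *
x,y=.5164,.121
r=servo_line([x,y,.084],rate=.025,contact_N=7);print(r);st()
for _ in range(12):
    p=current_position()
    r=servo_line([x,y,p[2]-.001],rate=.01,contact_N=5);st(r)
    if r or p[2]<.079: break
s=capture("side");u,v=proj(s,[x,y,.08]).astype(int)
t=capture("top");u2,v2=proj(t,[x,y,.08]).astype(int)
f=lambda I,u,v,r:cv2.resize(I[v-r:v+r,u-r:u+r],(400,400),interpolation=cv2.INTER_CUBIC)
cv2.imwrite("pics/d1.png",np.hstack([f(s["image"],u,v,35),f(t["image"],u2,v2,35)]))
E
```

```text
False
 13.45 [0.5163 0.121  0.0838] F [-1.   1.4 -5.3] M [ 0.19  0.29 -0.05] gap 0.0377
False 13.72 [0.5164 0.1211 0.0827] F [-1.1  0.6 -6.2] M [ 0.16  0.28 -0.01] gap 0.0378
False 13.98 [0.5164 0.121  0.0817] F [-2.3  1.  -4.1] M [0.18 0.34 0.02] gap 0.038
False 14.23 [0.5164 0.1211 0.0813] F [-4.1  1.6  5.3] M [0.23 0.82 0.09] gap 0.0377
False 14.48 [0.5165 0.1211 0.0812] F [-5.7  1.6  9.9] M [ 0.14  1.11 -0.07] gap 0.038
False 14.73 [0.5164 0.1211 0.0812] F [-5.1  1.1  9.6] M [ 0.16  1.1  -0.01] gap 0.0374
False 14.98 [0.5164 0.1211 0.0812] F [-4.3  1.7 10.4] M [0.12 1.09 0.01] gap 0.0378
False 15.23 [0.5164 0.1211 0.0812] F [-5.3  1.2  9.5] M [ 0.14  1.07 -0.04] gap 0.0382
False 15.48 [0.5165 0.1211 0.0812] F [-5.3  2.2 10. ] M [ 0.24  1.15 -0.06] gap 0.038
False 15.73 [0.5165 0.1211 0.0812] F [-5.2  0.7  9.3] M [ 0.15  1.08 -0.06] gap 0.0377
False 15.98 [0.5165 0.1211 0.0812] F [-5.3  2.3 10.3] M [ 0.15  1.12 -0.04] gap 0.0375
False 16.23 [0.5164 0.1211 0.0812] F [-4.7  1.4 10. ] M [ 0.17  1.12 -0.06] gap 0.038
False 16.48 [0.5164 0.1211 0.0812] F [-5.6  1.1  9.8] M [ 0.13  1.14 -0.02] gap 0.0382
```

View pics/d1.png

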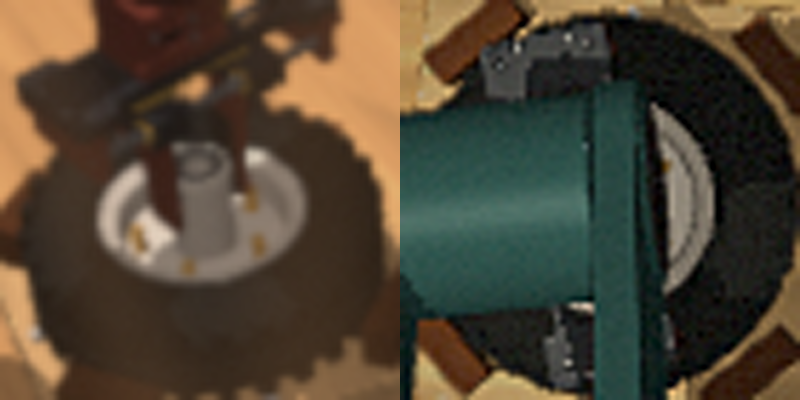

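Contact at 0.0812, which is 0.050 plus the 0.0313 grasp height, so it is seated. The bolts show through the disc. I'll release it and check.

```bash
python3 - <<'E'
from fit import *
move_gripper(.06);st("open")
p=current_position()
servo_line([p[0],p[1],.16],rate=.08);st("up")
servo_line([p[0],p[1],.30],rate=.25)
move_ptp([.42,-.25,.35],down(-.5));sleep(.3);st("away")
t=capture("top");s=capture("side")
f=lambda I,u,v,r:cv2.resize(I[v-r:v+r,u-r:u+r],(400,400),interpolation=cv2.INTER_CUBIC)
u,v=proj(s,[.5165,.121,.08]).astype(int);u2,v2=proj(t,[.5165,.121,.08]).astype(int)
cv2.imwrite("pics/e1.png",np.hstack([f(s["image"],u,v,35),f(t["image"],u2,v2,25)]))
cv2.imwrite("pics/e2.png",t["image"])
P,us,vs=cloud(t);q=P[np.hypot(P[:,0]-.5166,P[:,1]-.121)<.075];r=np.hypot(q[:,0]-.5166,q[:,1]-.121)
tu=q[(q[:,2]>.1)];print("tube",len(tu),tu.mean(0).round(4),np.median(tu[:,2]))
for a,b in((.026,.048),(.056,.059)):
    g=q[(r>a)&(r<b)];A=np.c_[g[:,:2]-[.5166,.121],np.ones(len(g))];c=np.linalg.lstsq(A,g[:,2],rcond=None)[0];print(a,len(g),np.median(g[:,2]),"plane",c.round(4))
E
```

```text
open 17.14 [0.5166 0.1209 0.0801] F [ 0.  -0.1 -0.6] M [-0.04  0.09 -0.01] gap 0.0602
up 18.29 [0.5161 0.1209 0.1595] F [-0.8  0.2 -0.2] M [-0.09  0.08 -0.04] gap 0.0603
away 20.74 [ 0.4203 -0.2494  0.3499] F [-0.8  0.3  0. ] M [-0.02  0.13 -0.01] gap 0.06
tube 101 [0.5176 0.1203 0.1117] 0.11149709370473915
0.026 509 0.05491251942125896 plane [-0.0111  0.0119  0.0557]
0.056 114 0.07625640853625544 plane [-0.0048 -0.0225  0.076 ]
```

View pics/e1.png

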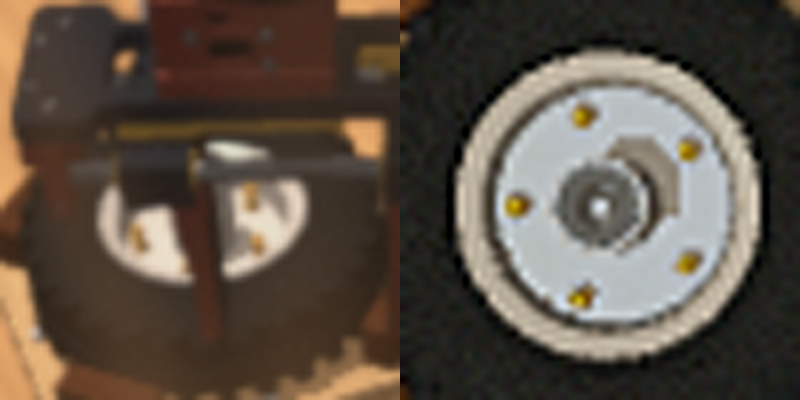

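View pics/e2.png

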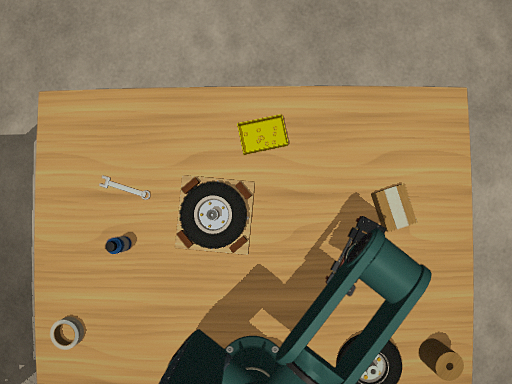

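The picture shows all five bolts standing through the disc, the tube top at 0.1115 m (0.112 expected), and the other things where they were.

```bash
python3 - <<'E'
from bench import *
print(close_job(),current_clock())
E
```

```text
the job is handed in; nothing more can be done
the job is handed in; nothing more can be done
```

The loose rim half is seated flush on the lower half with all five bolts through its holes. It is released, and the job is handed in at about 21 s on the robot clock.

- **Alignment:** I measured the bolt and hole angles in the top camera (17.3° and 58.8°). I gripped the hub tube, lifted the rim half and turned it +30.6° on the way to the jig. The bolts found their holes on the first try, so I did not have to search for them by turning.
- **Descent:** It was guided all the way down. There was no clear contact until the seat, where the tool read about 10 N while pressing, or about 15 N counting the rim's weight.
- **Seating height:** The tool stopped at 0.0812 m, where a flush seat was expected at 0.0813 m. After release the camera gave these heights:

| Part | Measured (m) | Expected (m) |
|---|---|---|
| Tube top | 0.1115 | 0.112 |
| Disc | 0.055 | 0.054 |
| Flange | 0.0763 | 0.077 |

- **Level:** Plane fits gave a tilt of 0.016 to 0.023 rad. The disc and flange fits disagree in direction, so I take this as depth noise; it is under the 0.03 limit but not a tight check.
- **Other things:** The bin, wrench, spray can and carton look unmoved in the final top picture, judged by eye. In that picture the arm is clear of everything.

In the last side picture the gripper partly hid the wheel, so the final check rests mostly on the top camera.

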